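Shut down the test kiln and open its vent

ROBOT

A 7-joint arm with a two-finger parallel gripper is mounted at the origin on the work surface; the furniture and walls round the work are solid. World frame = base frame: x ahead of the robot, y to its left, z up, the work surface at z = 0. Lengths are in m, angles in rad, forces in N, time in s.
With the tool pointing down it reaches from about 0.4 to 0.85 m from the base axis. Payload 10.4 kg.
Tool frame: the origin (TCP) lies between the finger pads, 19 mm behind the fingertips; this is the grasp point; z points along the fingers, y is the line along which they close (so a half turn about z gives the same grasp; the last joint's range is limited). The gripper opens to 87 mm and grips with 3 to 60 N. Pads are 19 mm wide; open, the fingers measure 117 mm over their backs; the gripper's body (75 mm by 190 mm) begins 51 mm behind the grasp point.
Start: joints at [-1.206, 0.332, -0.065, 1.46, 0.022, 1.35, -0.088], TCP at [0.236, 0.579, 0.241] pointing down, gripper open.
Joint ranges: [-2.6, 2.6], [-0.5, 2.12], [-1.47, 1.34], [0.16, 2.42], [-1.27, 4.41], [0.06, 2.06], [-2.6, 2.6]. Speed limits (rad/s): [2.22, 2.22, 2.79, 2.79, 3.14, 3.14, 3.14].

INTERFACE

Orientations are given as a unit quaternion [x, y, z, w].
In Python, from bench import status, vision, job, spotter gives the robot as it stands. The module is installed in compiled form; this text tells all that it offers.
- The arm moves only by the tool play_rows, never from a script. Its argument "series" is a list of rows, each a list of 6 numbers: the shift along the tool's x, y, z each as a share of 150 mm, from -1 to 1, then the turn, a rotation vector about the tool's x, y, z each as a share of 30 degrees, from -1 to 1. In form: [[x, y, z, ax, ay, az], ...]. A call has 1 to 5 rows; each row is the pose to reach, as a shift and turn from the pose commanded when the call began, along the tool's axes at that moment; what a row does not reach only later rows make up. A row lasts 1/10 s, in which the tool goes at most 50 mm and 8.59 degrees, less where a joint would pass 70% of its speed; a pose out of reach is approached as far as the arm can. A call with a number of a shift or a turn outside -1 to 1 is refused whole. A call with a gripper value outside its range is refused whole. "fingers" is the opening, from -1 (shut) to 1 (fully open), set as the call begins (left out, the last holds). The fingers move at their own pace and stop on an object; "squeeze" is the grip in N (left out, the last holds). Time passes only in rows, so rows that repeat a pose let the fingers close. It gives the time, the measured TCP pose, the force, the opening and the grip force at its end, in the units of the state.
- status.read_state(): the state, without advancing time (a new reading comes with each control period).
- vision.camera(name): name is "scene" or "top" or "wrist"; returns the picture (480x640x3 uint8, blue, green, red); there is no depth.
- vision.calibration(name): a dict with "fx", "fy", "cx", "cy" (pixels), "rvec" (rotation vector, rad) and "tvec" (3), from world to camera coordinates, as OpenCV has them; the wrist camera has in their place "T_tool_cam" (4x4, takes a point from camera to tool coordinates, whose origin is the TCP and whose axes are the flange's). Camera axes: x right, y down, z forward; pixel columns grow to the right and rows downward; lengths in m; the calibration is good to about 2 mm. The wrist camera is an equidistant fisheye: a pixel r from the principal point sees the ray r / f radians off the axis. A picture is of the moment at which its call begins: read the wrist's pose just before it. calibration takes no time and is no camera call.
- job.close_job(): hands the job in; it is judged then, once.
Trained networks look in the newest picture that a camera, given by its name, has taken for a name from the list of things; names that differ only in an ending like _2 or _b are one class to them, and where a whole thing is asked for, a point or a joint stands for the part that bears it (a point fixed in the world has none). Each returns a list of dicts, best first, with "conf" (0 to 1); they miss things now and then, are a little off and sometimes report something else, mostly with a low value. They report only what shows in the picture. A call takes as long as a camera call.
- spotter.boxes_of(camera, name): "point" ([x, y, z] in m, in world coordinates, good to about 4 mm: the middle of the surface that is visible of it).
- spotter.regions_of(camera, name): "pixels" (480x640 bool, what is visible of it).
The state is a dict: "time": time; "joint_positions": joint angles; "joint_vel": joint speeds; "joint_torque": joint torques, N m; "ee_pos": TCP position; "eef_rot": TCP orientation; "ft_force": force on the tool from outside, world axes, zero at the start; "torque": the same for the moment, N m; "width": finger opening in m; "grip_force": force on a finger pad.
Only numpy, scipy, OpenCV 4.12 (cv2) and the standard library are available. Lean on these libraries where they do the work, as an engineer would, in place of code of your own. Each camera call takes 0.05 s, during which the arm holds its last target. There are 200 camera calls.

TASK

The glaze test firing is over. Press the red stop button on the kiln's control box all the way in, where it stays, and only then push the vent lever on the kiln's lid to the left as you face the kiln, past its half-open notch, all the way to the far stop so that the vent hole stays fully uncovered. Do it all by pushing with the fingertips or the outside of the fingers: do not take the lever's knob between the fingers, and leave the bottle, the jar and the mug standing where they are.

Things in the scene. Friction and masses are not known exactly. Their poses are not given: they have to be found in the camera images.
- kiln: small eight-sided steel-jacketed test kiln with pale brick lid, fixed; 240 mm across flats, lid top 232 mm high; origin at the centre of its underside on the table, z up, front (-x) roughly towards the robot, +y to the robot's left. An ivory control box hangs at its right (-y): 104 mm in x, 90 mm in y, centre 195 mm from the kiln's centre, top 202 mm high
- lever_pivot (a point): the point on the vent lever's upright hinge axis, 58 mm in front of the lid's centre, at the level of the lever bar's top (253 mm above the table)
- vent_lever (a joint): vent lever angle, rad: 0 = shut (start; lever points 30 deg right of the kiln's front), 0.52 = half-open notch, 1.047 = far stop, fully open (30 deg left of front). Clockwise from above: knob goes right (-y) to left (+y). A spring plunger seats at all three; moving on takes up to about 8 N at the knob. Let go short of 0.8 it drops back to the notch; past that it goes to the stop and stays
- lever_knob: black upright round knob, 23 mm thick, 44 mm tall, on the front end of the vent lever, 100 mm from the hinge axis; turns freely on its upright spindle; origin at the centre of its underside (253 mm above the table), z up. The flat steel lever bar under it, 16 mm wide, ends 8 mm beyond the knob's axis and lies 247 to 253 mm above the table
- stop_button (a joint): travel of the stop button in m: 0 = out (start), 0.006 = fully in; grows as it is pressed down. It takes about 4 N to move and stays wherever it is left
- stop_top (a point): centre of the top of the red mushroom-shaped stop button, 40 mm across, which stands on a yellow collar on the level top of the control box; pressed straight down; its top is 232 mm above the table when out
- bottle: striped blue and white bottle vase, 109 mm wide, 216 mm tall, loose, standing left of the kiln; origin at the centre of its underside
- jar: small green-grey jar with black cap, 50 mm wide, 60 mm tall, loose, in front of the kiln; origin at the centre of its underside
- mug: pale mug with blue rim, 121 x 105 mm with its handle, 91 mm tall, loose, to the right in front of the control box; origin at the centre of its underside
- vent_hole (a point): centre of the round 45 mm vent hole in the middle of the lid, at the lid's top; at the start a round steel plate of 62 mm, part of the vent lever, covers it

How it is judged:
On the way, in this order (a step that is already met when the one before it is completed fails the run):
1. the stop button is pressed in while the vent is still shut (value of joint stop_button above 0.0048 m and value of joint vent_lever below 0.15 rad), for 0.2 s.
2. the vent lever is past the half-open notch and at its far stop (value of joint vent_lever above 1 rad), for 0.2 s.
At the end, for the whole second after the job is handed in: The stop button stays in (travel over 4.8 of 6 mm), the vent lever rests at its far stop (over 1.0 of 1.047 rad), and the bottle, jar and mug are within 20 mm of where they stood (value of joint stop_button above 0.0048 m and value of joint vent_lever above 1 rad and distance of each of bottle, jar, mug from where it was at the start of the episode below 0.02 m); the robot touches nothing.
It fails at once if the vent is opened (lever over 0.15 rad) before the stop button is in (value of joint vent_lever above 0.15 rad and value of joint stop_button below 0.004 m).
It fails at once if the lever's knob is gripped: it is between the fingers, within 11 mm of the tool centre, and touched by them (horizontal distance between the grasp point and lever_knob below 0.011 m and z of the grasp point in the frame of lever_knob below 0.05 m and contact force between the fingers and lever_knob above 2 N).
It fails at once if the bottle, jar or mug is lifted, tipped or shifted by more than 20 mm (distance of any of bottle, jar, mug from where it was at the start of the episode above 0.02 m or angle between any of bottle, jar, mug's own z axis and vertical above 0.3 rad).
It also fails if it takes over 40 s, if anything falls off the work surface, if the arm or the gripper's body presses on something with over 40 N, if the wrist force passes 120 N, or if a joint passes its speed limit or range.

## Working session

There is one attempt and no reset: what is moved stays moved. The work goes in short steps, Python scripts to look and compute and a tool call to move; the robot and the scene stay as the last step left them, time stands still between calls to the robot, and variables do not carry over. Pictures are saved under pics/ and viewed, at most 10 in all, crops included, and the job is handed in when it is done.

Besides the shell and the picture viewer there is one more tool, called after "Emit:" as name([rows], argument=value, ...), one row to a line, values as JSON. play_rows: Moves the arm, as the interface text tells. Shift numbers are shares of 150 mm and turn numbers shares of 30 degrees, none past 1 either way. Its arguments: {"type":"object","properties":{"series":{"type":"array","items":{"type":"array","items":{"type":"number"}}},"fingers":{"type":"number"},"squeeze":{"type":"number"}},"required":["series"]}

```bash
mkdir -p pics; python3 - <<'E'
from bench import status, vision, spotter
import cv2,numpy as np
s=status.read_state();print(s['time'],s['ee_pos'],s['eef_rot'],s['width'])
a={c:vision.camera(c) for c in('scene','top')}
for c in a:
  cv2.imwrite(f'pics/{c}0.png',a[c])
  k=vision.calibration(c);R=cv2.Rodrigues(np.array(k['rvec']))[0];print(c,-R.T@np.array(k['tvec']).ravel(),R[2],k['fx'])
  for n in('stop_top','lever_knob','kiln','vent_lever','bottle','jar','mug'):
    r=spotter.boxes_of(c,n);print(n,[(np.round(d['point'],3).tolist(),round(d['conf'],2)) for d in r[:2]])
print(status.read_state()['time'])
E
```

```text
0.0 [0.23621132 0.57823414 0.24044548] [ 1.92668049e-01  9.81263715e-01 -7.31217976e-04 -9.67097912e-05] 0.08752314458000587
scene [-0.26624623 -0.70646603  1.07790101] [ 0.58676292  0.48093662 -0.65146699] 612.6289570839738
stop_top [([0.648, -0.187, 0.234], 0.75)]
lever_knob [([0.483, -0.069, 0.286], 0.69)]
kiln [([0.595, -0.065, 0.2], 0.77), ([0.586, -0.008, 0.253], 0.15)]
vent_lever [([0.583, -0.006, 0.251], 0.86)]
bottle [([0.478, 0.181, 0.088], 0.83)]
jar [([0.368, 0.053, 0.049], 0.75)]
mug [([0.544, -0.301, 0.053], 0.68)]
top [ 0.47763071 -0.06676128  1.43984345] [ 0.06484067  0.00881992 -0.99785665] 615.0053583901372
stop_top [([0.658, -0.178, 0.233], 0.66)]
lever_knob []
kiln [([0.625, -0.011, 0.231], 0.89)]
vent_lever [([0.385, 0.06, 0.057], 0.68), ([0.595, 0.004, 0.254], 0.66)]
bottle [([0.631, -0.006, 0.233], 0.74), ([0.492, 0.186, 0.11], 0.67)]
jar [([0.381, 0.062, 0.058], 0.68), ([0.544, -0.302, 0.023], 0.52)]
mug [([0.543, -0.304, 0.024], 0.56)]
0.8
```

View both.

View pics/scene0.png

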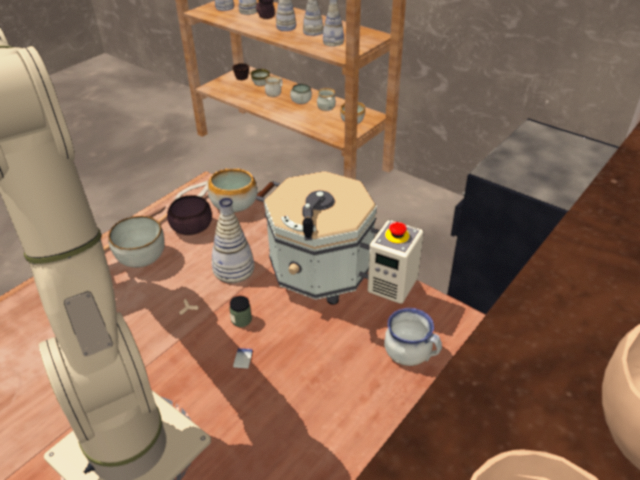

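View pics/top0.png

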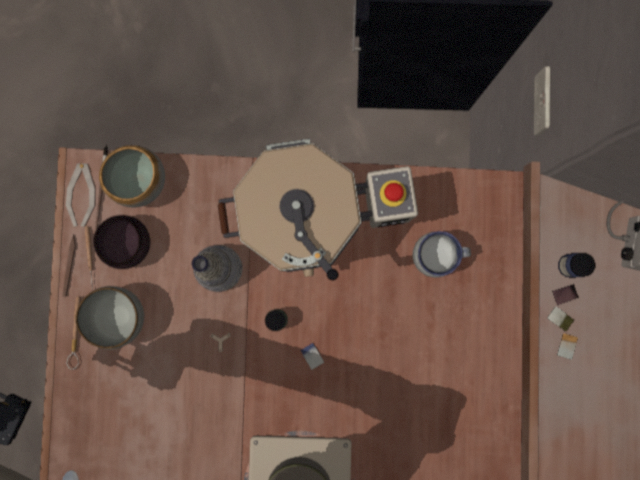

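The scene view shows the red button at (398,229) and the knob at (308,227). The top view shows the button at (394,192), the knob at (332,274), the hinge at (300,234) and the plate at (296,206). The jar and mug are well clear of both, and the bottle is left of the kiln.

```bash
cat > h.py <<'E'
from bench import status, vision
import cv2,numpy as np
def cal(c):
  k=vision.calibration(c);R=cv2.Rodrigues(np.array(k['rvec'],float))[0];t=np.array(k['tvec'],float).reshape(3,1)
  K=np.array([[k['fx'],0,k['cx']],[0,k['fy'],k['cy']],[0,0,1]]);return K,R,t
def ray(c,uv,z):
  K,R,t=cal(c);o=(-R.T@t).ravel();d=R.T@np.linalg.inv(K)@np.array([*uv,1.]);return o+d*(z-o[2])/d[2]
def tri(a,b):
  P=[K@np.hstack([R,t]) for K,R,t in(cal('scene'),cal('top'))]
  X=cv2.triangulatePoints(*P,np.array(a,float).reshape(2,1),np.array(b,float).reshape(2,1)).ravel();return X[:3]/X[3]
E
python3 - <<'E'
from h import *
def red(f):
  i=cv2.imread(f).astype(int);m=(i[...,2]>130)&(i[...,1]<50)&(i[...,0]<60);m[:, :300]=0
  v,u=np.nonzero(m);return u.mean(),v.mean(),len(u),u.min(),u.max(),v.min(),v.max()
a=red('pics/scene0.png');b=red('pics/top0.png');print(a,b)
print('button',tri(a[:2],b[:2]),ray('top',b[:2],.232),ray('scene',a[:2],.228))
print('knob',tri((308,221),(333,275)),ray('top',(332.5,274.5),.297))
print('hinge',ray('top',(300,234),.253)); print('plate',ray('top',(296,206),.25))
crops=[]
for f,(x,y) in(('scene0',(250,165)),('top0',(240,150))):
  crops.append(cv2.resize(cv2.imread(f'pics/{f}.png')[y:y+145,x:x+190],None,fx=4,fy=4,interpolation=cv2.INTER_CUBIC))
cv2.imwrite('pics/c.png',cv2.resize(crops[1],(760,580)));
E
```

```text
(np.float64(397.472602739726), np.float64(228.6027397260274), 146, np.int64(390), np.int64(405), np.int64(223), np.int64(234)) (np.float64(393.4594594594595), np.float64(191.72072072072072), 222, np.int64(385), np.int64(401), np.int64(184), np.int64(200))
button [ 0.65705266 -0.17931464  0.22100476] [ 0.65515528 -0.17793928  0.232     ] [ 0.6498628  -0.18393001  0.228     ]
knob [ 0.48763156 -0.06403645  0.29361088] [ 0.48784329 -0.06231856  0.297     ]
hinge [0.56471146 0.00294063 0.253     ]
plate [0.61934426 0.01262565 0.25      ]
```

View pics/c.png

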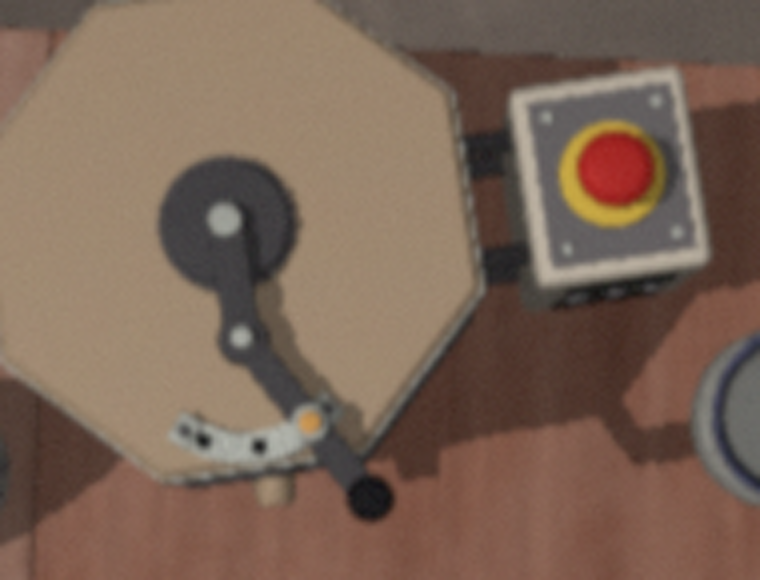

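Emit:
play_rows([
  [0,0,-0.3,0,0,-0.25],
  [0,0,-0.6,0,0,-0.5],
  [0,0,-0.9,0,0,-0.75],
  [0,0,-1,0,0,-1],
  [0,0,-1,0,0,-1],
], fingers=-1, squeeze=20)

```text
time: 1.3
ee_pos: [0.2366, 0.5793, 0.3945]
eef_rot: [-0.069, 0.998, 0.002, 0.001]
ft_force: [1.1, 0.7, -0.9]
width: 0.055
grip_force: 0.0
```

Emit:
play_rows([
  [-0.12,-0.3,0,0,0,0],
  [-0.23,-0.6,0,0,0,0],
  [-0.35,-0.9,0,0,0,0],
  [-0.35,-0.9,0,0,0,0],
])

```text
time: 1.7
ee_pos: [0.3114, 0.4462, 0.3911]
eef_rot: [-0.062, 0.998, -0.001, 0.001]
ft_force: [0.7, -0.1, -0.6]
width: 0.023
grip_force: 0.0
```

Emit:
play_rows([
  [-0.12,-0.3,0,0,0,0],
  [-0.23,-0.6,0,0,0,0],
  [-0.35,-0.9,0,0,0,0],
  [-0.35,-0.9,0,0,0,0],
])

```text
time: 2.1
ee_pos: [0.3806, 0.3193, 0.3909]
eef_rot: [-0.062, 0.998, -0.001, 0.0]
ft_force: [-0.9, 0.7, 0.7]
width: 0.0011
grip_force: 0.0
```

Emit:
play_rows([
  [-0.12,-0.3,0,0,0,0],
  [-0.23,-0.6,0,0,0,0],
  [-0.35,-0.9,0,0,0,0],
  [-0.35,-0.9,0,0,0,0],
])

```text
time: 2.5
ee_pos: [0.4499, 0.1924, 0.3905]
eef_rot: [-0.062, 0.998, -0.001, 0.0]
ft_force: [-0.5, 0.8, -0.0]
width: 0.0003
grip_force: 0.0
```

Emit:
play_rows([
  [-0.12,-0.3,0,0,0,0],
  [-0.23,-0.6,0,0,0,0],
  [-0.35,-0.9,0,0,0,0],
  [-0.35,-0.9,0,0,0,0],
])

```text
time: 2.9
ee_pos: [0.5192, 0.0656, 0.3901]
eef_rot: [-0.062, 0.998, -0.001, -0.0]
ft_force: [0.1, 0.9, 0.0]
width: 0.0005
grip_force: 0.0
```

Emit:
play_rows([
  [-0.12,-0.3,0,0,0,0],
  [-0.23,-0.6,0,0,0,0],
  [-0.35,-0.9,0,0,0,0],
  [-0.35,-0.9,0,0,0,0],
])

```text
time: 3.3
ee_pos: [0.5887, -0.0604, 0.3891]
eef_rot: [-0.063, 0.998, -0.002, -0.001]
ft_force: [-0.3, 0.3, 0.2]
width: 0.0004
grip_force: 0.0
```

Emit:
play_rows([
  [-0.12,-0.3,0,0,0,0],
  [-0.23,-0.6,0,0,0,0],
  [-0.34,-0.83,0,0,0,0],
  [-0.34,-0.83,0,0,0,0],
  [-0.34,-0.83,0,0,0,0],
])

```text
time: 3.8
ee_pos: [0.6554, -0.1708, 0.3894]
eef_rot: [-0.067, 0.998, 0.0, -0.001]
ft_force: [-0.9, 0.7, 0.4]
width: 0.0002
grip_force: 0.0
```

Emit:
play_rows([
  [0,-0.05,0,0,0,0],
  [0,-0.05,0.3,0,0,0],
  [0,-0.05,0.6,0,0,0],
  [0,-0.05,0.83,0,0,0],
  [0,-0.05,0.83,0,0,0],
])

```text
time: 4.3
ee_pos: [0.6543, -0.176, 0.2622]
eef_rot: [-0.069, 0.998, 0.002, -0.003]
ft_force: [0.4, 0.8, 0.8]
width: 0.0008
grip_force: 0.0
```

```bash
python3 - <<'E'
from h import *
i=vision.camera('wrist');j=vision.camera('scene');cv2.imwrite('pics/w1.png',np.hstack([cv2.resize(i,(400,300)),cv2.resize(j[150:330,280:520],(400,300))]))
E
```

```text
(no output)
```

View pics/w1.png

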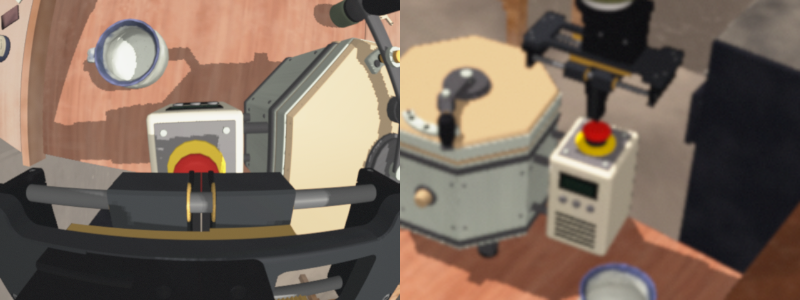

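The left half (wrist view) shows the closed fingers at (203,185), level with the button's left-right centre. The right half (scene view) shows the tips just above the button at (597,128). Next is the press.

Emit:
play_rows([
  [0,0,0.03,0,0,0],
  [0,0,0.06,0,0,0],
  [0,0,0.085,0,0,0],
  [0,0,0.105,0,0,0],
  [0,0,0.12,0,0,0],
])

```text
time: 4.9
ee_pos: [0.6563, -0.1786, 0.249]
eef_rot: [-0.068, 0.998, -0.0, 0.0]
ft_force: [-1.3, 0.5, 3.8]
width: 0.0004
grip_force: 1.7
```

Emit:
play_rows([
  [0,0,0.015,0,0,0],
  [0,0,0.03,0,0,0],
  [0,0,0.04,0,0,0],
  [0,0,0.04,0,0,0],
])

```text
time: 5.3
ee_pos: [0.6564, -0.1786, 0.2443]
eef_rot: [-0.068, 0.998, -0.0, 0.001]
ft_force: [-5.0, 1.6, 11.0]
width: 0.0004
grip_force: 5.8
```

Emit:
play_rows([
  [0,0,0.02,0,0,0],
  [0,0,0.02,0,0,0],
  [0,0,0.02,0,0,0],
])

```text
time: 5.6
ee_pos: [0.6565, -0.1787, 0.244]
eef_rot: [-0.068, 0.998, 0.0, 0.002]
ft_force: [-11.1, 3.8, 28.6]
width: 0.0005
grip_force: 13.8
```

Emit:
play_rows([
  [0,0,-0.2,0,0,0],
  [0,0,-0.5,0,0,0],
  [0,0,-0.8,0,0,0],
  [0,0,-0.8,0,0,0],
])

```text
time: 6.0
ee_pos: [0.6574, -0.1795, 0.3664]
eef_rot: [-0.068, 0.998, -0.001, 0.004]
ft_force: [0.8, 0.1, 0.4]
width: 0.0002
grip_force: 0.0
```

Emit:
play_rows([
  [0.25,0.15,0,0,0,0],
  [0.5,0.3,0,0,0,0],
  [0.75,0.45,0,0,0,0],
  [1,0.6,0,0,0,0],
  [1,0.6,0,0,0,0],
])

```text
time: 6.5
ee_pos: [0.4918, -0.1082, 0.3601]
eef_rot: [-0.069, 0.998, 0.002, 0.0]
ft_force: [0.7, -0.5, 0.3]
width: 0.0002
grip_force: 0.0
```

```bash
python3 - <<'E'
from h import *
from scipy.spatial.transform import Rotation as Ro
s=status.read_state();i=vision.camera('wrist');j=vision.camera('top');cv2.imwrite('pics/w2.png',np.hstack([cv2.resize(i,(400,300)),cv2.resize(j[150:330,240:480],(400,300))]))
k=vision.calibration('wrist');T=np.array(k['T_tool_cam']);print(T.round(3).tolist(),{q:k[q] for q in('fx','cx','cy')})
print(s['ee_pos'],Ro.from_quat(s['eef_rot']).as_matrix().round(3).tolist())
def proj(p):
  q=Ro.from_quat(s['eef_rot']).as_matrix().T@(np.array(p)-s['ee_pos']);q=np.linalg.inv(T)@[*q,1]
  th=np.arctan2(np.hypot(q[0],q[1]),q[2]);ph=np.arctan2(q[1],q[0]);return k['cx']+k['fx']*th*np.cos(ph),k['cy']+k['fy']*th*np.sin(ph)
for n,p in dict(knobtop=(.488,-.063,.297),knobbot=(.488,-.063,.253),hinge=(.565,.003,.253),tip=np.array(s['ee_pos'])-[0,0,.019]).items():print(n,np.array(proj(p))*.625)
E
```

```text
[[-0.001, -0.965, -0.261, 0.071], [1.0, -0.0, -0.001, 0.0], [0.001, -0.261, 0.965, -0.142], [0.0, 0.0, 0.0, 1.0]] {'fx': 371.64829954431775, 'cx': 321.547953231491, 'cy': 238.82302557998938}
[ 0.49177148 -0.10824509  0.36011664] [[-0.991, -0.137, 0.001], [-0.137, 0.991, 0.003], [-0.001, 0.003, -1.0]]
knobtop [248.40022917 167.60078981]
knobbot [240.80215968 154.4950932 ]
hinge [277.77281518 217.08310635]
tip [200.77033564 184.58657156]
```

View pics/w2.png

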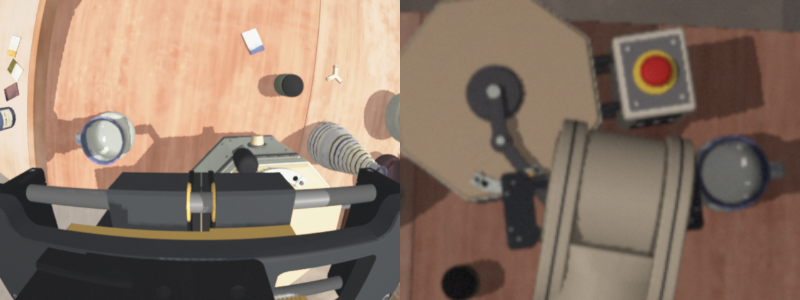

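The wrist view shows the knob at about (246,160), which agrees with the projected estimate. The lever is still shut. The fingers are right of the knob with about 18 mm of clearance.

Emit:
play_rows([
  [0,0,0.2,0,0,0],
  [0,0,0.4,0,0,0],
  [0,0,0.5,0,0,0],
  [0,0,0.5,0,0,0],
])

```text
time: 7.0
ee_pos: [0.4952, -0.11, 0.2823]
eef_rot: [-0.067, 0.998, -0.0, -0.002]
ft_force: [0.6, 0.8, -0.2]
width: 0.0003
grip_force: 0.0
```

```bash
python3 - <<'E'
import numpy as np
R=np.array([[-.991,-.137],[-.137,.991]]);h=np.array([.565,.003]);t0=np.array([.4918,-.1082])
for d in(40,30,20,10,0,-10,-20,-23):
  a=np.radians(d);k=h-.1*np.array([np.cos(a),np.sin(a)]);t=k-R@[0,.0265];print(d,t.round(4),(R.T@(t-t0)/.15).round(3))
E
```

```text
40 [ 0.492  -0.0875] [-0.02   0.136]
30 [ 0.482  -0.0733] [0.033 0.24 ]
20 [ 0.4747 -0.0575] [0.067 0.351]
10 [ 0.4701 -0.0406] [0.081 0.466]
0 [ 0.4686 -0.0233] [0.075 0.582]
-10 [ 0.4701 -0.0059] [0.05  0.696]
-20 [0.4747 0.0109] [0.004 0.803]
-23 [0.4766 0.0158] [-0.013  0.833]
```

Emit:
play_rows([
  [0,0.13,0,0,0,0],
  [0.03,0.2,0,0,0,0],
  [0.06,0.27,0,0,0,0],
  [0.08,0.34,0,0,0,0],
  [0.09,0.42,0,0,0,0],
])

```text
time: 7.5
ee_pos: [0.4736, -0.0499, 0.2854]
eef_rot: [-0.067, 0.998, -0.0, 0.0]
ft_force: [-0.6, 0.2, 0.5]
width: 0.0006
grip_force: 0.0
```

Emit:
play_rows([
  [0.01,0.06,0,0,0,0],
  [0.01,0.12,0,0,0,0],
  [0,0.18,0,0,0,0],
  [-0.01,0.24,0,0,0,0],
  [-0.02,0.29,0,0,0,0],
])

```text
time: 8.0
ee_pos: [0.471, -0.0059, 0.2852]
eef_rot: [-0.067, 0.998, -0.0, 0.0]
ft_force: [0.4, -1.6, 1.4]
width: 0.0006
grip_force: 1.2
```

Emit:
play_rows([
  [-0.02,0.06,0,0,0,0],
  [-0.04,0.11,0,0,0,0],
  [-0.05,0.12,0,0,0,0],
  [-0.05,0.12,0,0,0,0],
])

```text
time: 8.4
ee_pos: [0.4757, 0.0138, 0.2846]
eef_rot: [-0.068, 0.998, 0.0, -0.0]
ft_force: [0.2, -0.5, 0.4]
width: 0.0007
grip_force: 0.0
```

Emit:
play_rows([
  [-0.01,0.02,0,0,0,0],
  [-0.01,0.04,0,0,0,0],
  [-0.01,0.04,0,0,0,0],
])

```text
time: 8.7
ee_pos: [0.4767, 0.0159, 0.2847]
eef_rot: [-0.066, 0.998, -0.002, 0.0]
ft_force: [1.9, -12.8, -0.6]
width: 0.0002
grip_force: 6.2
```

Emit:
play_rows([
  [0,-0.1,0,0,0,0],
  [0,-0.2,0,0,0,0],
  [0,-0.2,-0.3,0,0,0],
  [0,-0.2,-0.6,0,0,0],
  [0,-0.2,-0.9,0,0,0],
])

```text
time: 9.2
ee_pos: [0.4799, -0.0105, 0.4214]
eef_rot: [-0.068, 0.998, 0.0, -0.0]
ft_force: [0.5, -0.1, 1.1]
width: 0.0004
grip_force: 0.0
```

Emit:
play_rows([
  [0.3,-0.2,0,0,0,0],
  [0.6,-0.4,0,0,0,0],
  [0.8,-0.6,0,0,0,0],
  [0.8,-0.8,0,0,0,0],
  [0.8,-0.8,0,0,0,0],
])

```text
time: 9.7
ee_pos: [0.3766, -0.1494, 0.4203]
eef_rot: [-0.065, 0.998, 0.001, 0.001]
ft_force: [0.1, 0.1, 0.5]
width: 0.0003
grip_force: 0.0
```

```bash
python3 - <<'E'
from h import *
i=vision.camera('scene');j=vision.camera('top');cv2.imwrite('pics/w3.png',np.hstack([cv2.resize(i[150:420,180:480],(400,360)),cv2.resize(j[140:330,190:480],(400,300))[:, :] if 0 else cv2.resize(j[140:360,190:434],(400,360))]))
E
```

```text
(no output)
```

View pics/w3.png

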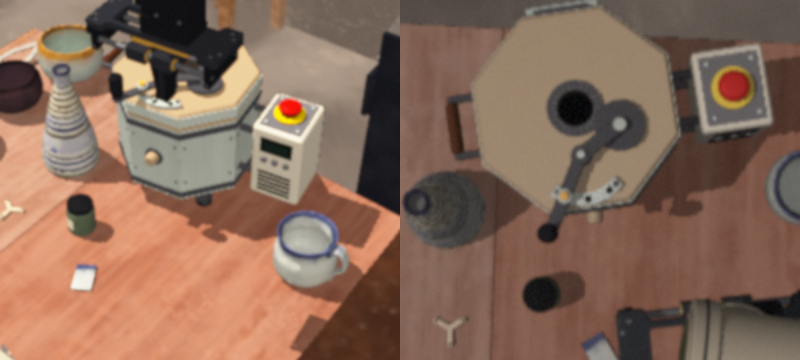

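The top view shows the knob at (548,232), the plunger in the last notch and the vent hole at (574,107) fully open. The button is down, and the bottle, jar and mug are where they stood.

```bash
python3 -c "
from bench import job
print(job.close_job())"
```

```text
the job is handed in; nothing more can be done
None
```

I pressed the stop button in until it bottomed out, then pushed the vent lever to its far stop, leaving the vent hole fully open and the bottle, jar and mug where they stood; the job is handed in, but no verdict came back.

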